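# Index the slanted board holder to the soldering station and plug in its interlock key

### The job

Bring the slanted board holder round to its soldering station: lift the sprung plunger by its black knob, swing the arm anticlockwise until the plunger finds the next notch of the ring, and let it drop fully home there so that the head is locked. Only then take the tongue key from its wooden rest and push it straight down, fully home, into the slot of the interlock switch, and let go of it. Leave the spare case, the screwdriver and the meter where they lie.

Things in the scene. Friction and masses are not known exactly. Their poses are not given: they have to be found in the camera images.
- indexer: Slanted board holder, grey steel, fixed. Origin: centre of the underside of its 220 x 220 mm base; its -x side is the front, to which the round face (238 mm) leans 30 deg. An aluminium head (136 mm) on the face carries a grey case with a green board (80 x 58 mm, top 46 mm above the ring) and has one arm with a black plunger knob at its end.
- lamp (a point): Middle of the lamp tube of the holder: 26 mm thick, 330 mm long, level along the holder's y, 287 mm above the bench on two posts at its ends. It hangs almost straight above the knob's path (about 33 mm to the rear), so a hand pointing straight down cannot reach the knob: come along the slanted axis, from the front.
- pivot (a point): Centre of the slanted face, level with the top of the steel index ring, 130 mm above the bench; fixed. z: the axis the head turns about, pointing up and out of the face, 30 deg from vertical. The ring (158 to 226 mm across) lies under the end of the arm; its openings are the wide loading slot and, anticlockwise from it, one radial notch 13 mm wide, the soldering station.
- knob (a point): Centre of the plunger's black knob, a plain cylinder 30 mm across, 34 mm long, 95 mm from the head's axis. z: its axis, parallel to pivot z. x: outward from the pivot. y: the way it goes when the head turns anticlockwise. With the plunger home it is 47 mm above the ring top and 33 mm above the arm's top (arm 44 mm wide); a 22 mm collar under the knob stands 12 mm above the arm.
- head (a joint): Turn of the head, rad, anticlockwise from above positive, stops at -0.15 and 1.5. Starts near 0 with the plunger in the wide loading slot (40 mm of play or so). Friction (about 3 N at the knob) holds it where left. The station's notch is at 0.80 to 1.20: the ring is reset for each job and its setting is not reported. From 0.55 to 0.72 the ring is always plain.
- plunger (a joint): Lift of the plunger along its axis, m: 0 fully home, stop at 0.020. A spring presses it down, 6 N at home, 12 N at the top. The 10 mm pin with round nose reaches 10 mm into the ring: lift it over 10 mm to turn. Let go over plain ring it rides there (0.010); slid sideways, with the knob free to fall, it snaps down into the notch and locks the head (under 2 mm play each way).
- key_mid (a point): Tongue key, 110 g or so: middle of its black handle, 16 mm thick (x), 60 mm wide (y), 42 mm tall. Below it a steel flange 22 x 44 x 6 mm and a steel tongue 5 mm thick (x), 24 mm wide (y), 30 mm long, pointing to -z. This point is 58 mm above the tongue's tip, 28 mm above the flange's underside. It starts upright in the rest, flange on the wood. Both ways round are alike.
- rest: Wooden rest block 80 x 100 mm, 45 mm high, fixed, with a slot in its top in which the key stands. Origin: centre of its underside.
- slot (a point): Centre of the slot's mouth on top of the interlock switch, a black block 46 x 60 mm, 70 mm high, on a steel foot plate, fixed. Slot 7.5 mm (along x) by 26.5 mm (along y), 36 mm deep, straight down, with 2 mm chamfers. The key is home when its flange lies on the switch's top: its key_mid is then 28 mm above this point.
- spare_case: Bystander: open grey plastic case with a green board, 115 x 75 x 42 mm, loose. Origin: centre of its underside.
- screwdriver: Bystander: screwdriver with a green handle, 170 mm, lying along its x, loose. Origin: under its middle.
- meter: Bystander: orange hand-held meter 85 x 150 x 36 mm, lying, loose. Origin: centre of its underside.
Not all that is in view belongs to the job. There is more than one size of the part that bears key_mid; the job needs the smallest.

How it is judged:
By the outcome, as a careful person would: the job done as asked, in the order asked, and still so for the second after the job is handed in, with the robot touching nothing.
It also fails if it takes over 58 s, if anything falls off the work surface, if the arm or the gripper's body presses on something with over 40 N, if the wrist force passes 120 N, or if a joint passes its speed limit or range.

### The arm

A 7-joint arm with a two-finger parallel gripper is mounted at the origin on the work surface. World frame = base frame: x ahead of the robot, y to its left, z up, the work surface at z = 0. Lengths are in m, angles in rad, forces in N, time in s.
With the tool pointing down it reaches from about 0.4 to 0.925 m from the base axis. Payload 4.1 kg.
Tool frame: the origin (TCP) lies at the very end of the fingers, on their centre line; the grasp point (between the pads) lies 19 mm behind it; x points along the fingers, y is the direction in which the jaws open and shut, and the axes are right-handed (so a half turn about x gives the same grasp; the last joint's range is limited). The gripper opens to 85 mm and grips with 20 to 120 N. Pads are 22 mm wide; open, the fingers measure 114 mm over their backs; the gripper's body (76 mm by 85 mm) begins 54 mm behind the grasp point. The pads swing forward as they close: fully open they stand 13 mm farther back than shut.
Start: joints at [-1.399, 0.398, 0.045, 1.537, -0.019, 1.207, -0.051], TCP at [0.174, 0.626, 0.231] pointing down, gripper open.
Joint ranges: [-2.82, 2.82], [-0.49, 2.23], [-1.37, 1.46], [0, 2.46], [-1.36, 4.5], [0.23, 2], [-2.94, 2.94]. Speed limits (rad/s): [2.57, 2.57, 3.14, 3.14, 3.14, 3.14, 3.14].

### API

Orientations are given as a rotation vector (axis times angle).
In Python, from cell import ctrl gives the robot as it stands.
- The arm moves only by the shell command python3 -m handwheel 'ROWS'. ROWS is JSON, one flat list of numbers, 7 for each row, row after row: the shift along the tool's x, y, z in mm, then the turn, a rotation vector about the tool's x, y, z in rad, then the closure, from 0 (fully open) to 1 (shut). A call has 1 to 20 rows; each row is the pose to reach, as a shift and turn from the pose measured when the call began, along the tool's axes at that moment; what a row does not reach only later rows make up. A row lasts 1/8 s, in which the tool goes at most 62.5 mm and 10.7 degrees, less where a joint would pass 70% of its speed; a pose out of reach is approached as far as the arm can. A call with a gripper value outside its range is refused whole. The fingers move at their own pace and stop on an object; the grip force is fixed at half the most. Time passes only in rows, so rows that repeat a pose let the fingers close. It gives the time, the measured TCP pose, the force and the opening at its end, in the units of the state.
- ctrl.read_state(): the state, without advancing time (a new reading comes with each control period).
- ctrl.read_camera(name): name is "scene" or "top" or "wrist"; returns a dict with "img" (400x640x3 uint8, red, green, blue), "range_z" (400x640 float32, m along the optical axis (not along the pixel's ray), 0 where there is no reading), "intrinsics" (3x3 intrinsics, pixels), "eye" and "rotation" of the camera in the world. Camera axes: x right, y down, z forward; pixel columns grow to the right and rows downward; lengths in m; the calibration is good to about 2 mm. A picture is of the moment at which its call begins.
- ctrl.job_done(): hands the job in, once; it reports no verdict.
The state is a dict: "time": time; "joints": joint angles; "joint_velocities": joint speeds; "tau": joint torques, N m; "tcp_pos": TCP position; "eef_rot": TCP orientation; "ft_force": force on the tool from outside, world axes, zero at the start; "wrist_torque": the same for the moment, N m; "gripper_width": finger opening in m.
Only numpy, scipy, OpenCV 4.12 (cv2) and the standard library are available. Lean on these libraries where they do the work, as an engineer would, in place of code of your own. Each camera call takes 0.05 s, during which the arm holds its last target. There are 200 camera calls.

## Working session

There is one attempt and no reset: what is moved stays moved. The work goes in short steps, Python scripts to look and compute and a shell command to move; the robot and the scene stay as the last step left them, time stands still between calls to the robot, and variables do not carry over. Pictures are saved under pics/ and viewed, about 8 in all and at most 12, crops included, and the job is handed in when it is done.

```bash
mkdir -p pics; ls; python3 - <<'E'
from cell import ctrl
import cv2,numpy as np,pickle
s=ctrl.read_state();print({k:np.round(v,3).tolist() for k,v in s.items()})
d={}
for n in("scene","top"):
    c=ctrl.read_camera(n);d[n]=c
    print(n,np.round(c["intrinsics"],1).tolist(),np.round(c["eye"],3),np.round(c["rotation"],3).tolist())
    cv2.imwrite(f"pics/{n}0.png",c["img"][:,:,::-1])
pickle.dump(d,open("d0.pkl","wb"))
E
```

```text
pics
{'time': 0.0, 'joints': [-1.399, 0.399, 0.045, 1.538, -0.019, 1.207, -0.051], 'joint_velocities': [-0.0, 0.0, 0.0, -0.001, 0.0, 0.001, 0.0], 'tau': [0.0, -47.512, 1.365, -25.422, 0.012, 0.009, -0.0], 'tcp_pos': [0.174, 0.626, 0.23], 'eef_rot': [0.211, 1.56, -0.214], 'ft_force': [-0.081, 0.533, -0.64], 'wrist_torque': [0.019, -0.017, -0.034], 'gripper_width': 0.085}
scene [[387.2, 0.0, 318.1], [0.0, 387.2, 196.3], [0.0, 0.0, 1.0]] [ 1.236 -0.41   0.811] [-1.977, -1.243, 0.592]
top [[390.6, 0.0, 322.9], [0.0, 390.6, 198.7], [0.0, 0.0, 1.0]] [ 0.421 -0.077  1.236] [-2.16, 2.167, -0.147]
```

View pics/scene0.png

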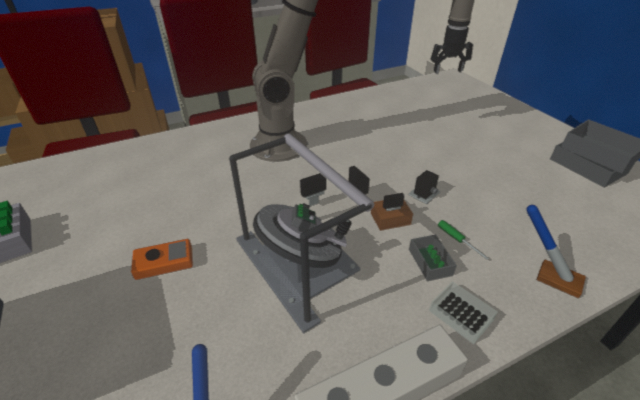

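View pics/top0.png

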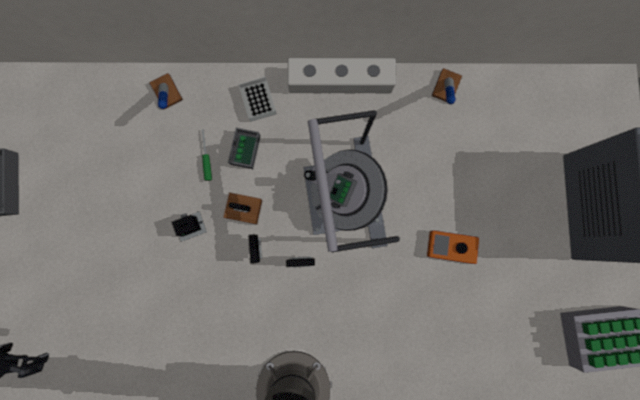

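Scene: holder at (300,240), key candidates: in the wooden rest (393,203), standing black ones at (313,186) and (358,180), and switch (427,185). Top: knob (309,175), rest key (238,207), other candidates (254,248), (300,262), switch (187,225). I'll confirm which key with sizes and an enlarged crop.

```bash
cat > h.py <<'E'
import numpy as np,cv2
from scipy.spatial.transform import Rotation as R
def cloud(c):
    K=c["intrinsics"];z=c["range_z"];v,u=np.mgrid[:z.shape[0],:z.shape[1]]
    p=np.stack([(u-K[0,2])/K[0,0]*z,(v-K[1,2])/K[1,1]*z,z],-1)
    r=np.asarray(c["rotation"]);M=r if r.shape==(3,3) else R.from_rotvec(r).as_matrix()
    P=p@M.T+np.asarray(c["eye"]);P[z==0]=np.nan
    return P
E
python3 - <<'E'
import pickle;from h import *
d=pickle.load(open("d0.pkl","rb"))
t=d["top"];P=cloud(t);Q=cloud(d["scene"])
print("table",np.round([P[300,100],P[300,400],Q[300,250],Q[130,480]],4).tolist())
H=t["img"].astype(int)
def box(n,u0,u1,v0,v1,zlo,zhi):
    S=P[v0:v1,u0:u1].reshape(-1,3);S=S[(S[:,2]>zlo)&(S[:,2]<zhi)]
    (c,sz,a)=cv2.minAreaRect((S[:,:2]*1000).astype(np.float32))
    print(n,len(S),"c",np.round(c),"size",np.round(sz),"ang",round(a,1),"z med/max",np.round([np.median(S[:,2]),S[:,2].max()],3))
box("key254",240,270,230,270,.02,.3); box("key300",280,320,250,275,.02,.3)
box("rest",218,268,188,228,.03,.06);box("restkey",218,268,188,228,.075,.3)
box("switch",170,207,205,242,.055,.3)
box("knob",300,318,165,185,.14,.25)
for (v,u) in [(175,309),(170,309),(185,345),(207,238),(225,187)]: print(u,v,np.round(P[v,u],3))
a=cv2.resize(t["img"][180:280,165:325],None,fx=5,fy=5,interpolation=cv2.INTER_CUBIC)
cv2.imwrite("pics/crop1.png",a[:,:,::-1])
b=cv2.resize(d["scene"]["img"][160:270,290:450],None,fx=5,fy=5,interpolation=cv2.INTER_CUBIC)
cv2.imwrite("pics/crop2.png",b[:,:,::-1])
E
```

```text
table [[0.2627, 0.5938, -0.0012], [0.2579, -0.3301, -0.0003], [0.6404, -0.3194, -0.0014], [0.2551, 0.7913, -0.0013]]
key254 339 c [420. 111.] size [83. 27.] ang 5.8 z med/max [0.107 0.114]
key300 286 c [379. -23.] size [30. 84.] ang 3.3 z med/max [0.107 0.115]
rest 748 c [543. 158.] size [102.  80.] ang 78.7 z med/max [0.045 0.06 ]
restkey 120 c [543. 159.] size [60. 16.] ang 78.5 z med/max [0.092 0.097]
switch 338 c [489. 326.] size [47. 62.] ang 20.5 z med/max [0.069 0.076]
knob 91 c [626. -50.] size [27. 31.] ang 2.4 z med/max [0.147 0.154]
309 175 [ 0.624 -0.051  0.149]
309 170 [ 0.638 -0.051  0.152]
345 185 [ 0.589 -0.15   0.187]
238 207 [0.539 0.158 0.094]
187 225 [0.488 0.312 0.072]
```

View pics/crop2.png

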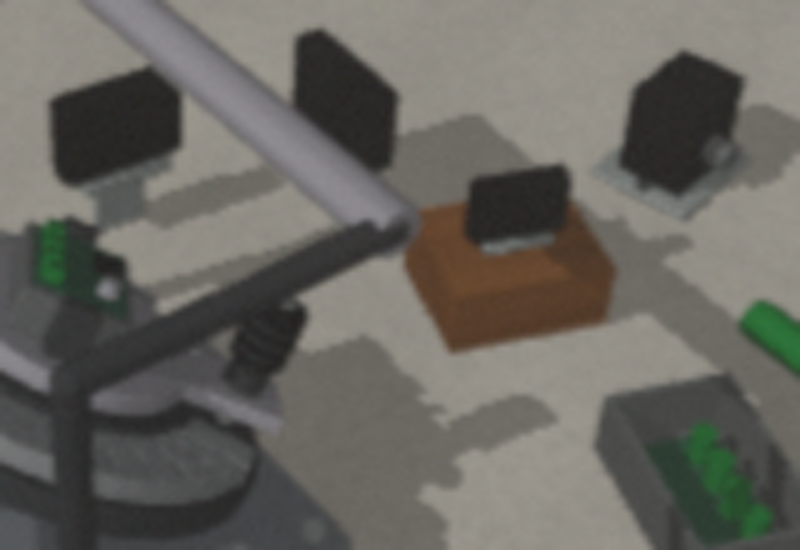

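Rest key measures 60×16 mm, top at 94 mm, flange on the wood: it fits. The two others, (254,248) and (300,262) in top, are 83×27 mm, larger; the key in the wooden rest (238,207) is the job's. Now the holder's frame.

```bash
python3 - <<'E'
import pickle;from h import *
d=pickle.load(open("d0.pkl","rb"))
P=cloud(d["top"]);Q=cloud(d["scene"])
A=P[100:260,280:410].reshape(-1,3)
L=A[(A[:,2]>.283)&(A[:,2]<.32)]
c,sz,a=cv2.minAreaRect((L[:,:2]*1000).astype(np.float32));print("lamp+posts",c,sz,a,L[:,2].max())
m,=[np.median(L[L[:,2]>.292],axis=0)];print("lamp med",m)
T=L[L[:,2]>.292][:,:2];w,V=np.linalg.eigh(np.cov(T.T));print("lamp dir",V[:,1],"ext",np.ptp((T-T.mean(0))@V[:,1]), T.mean(0))
yd=V[:,1]; 
# holder x=rear: world ~ -y
hx=np.array([yd[1],-yd[0]]); hx=hx if hx[1]<0 else -hx
print("rear dir",hx,np.degrees(np.arctan2(hx[1],hx[0])))
n=np.array([-hx[0]*.5,-hx[1]*.5,np.cos(np.pi/6)])
for nm,C in(("top",P[100:260,290:410].reshape(-1,3)),("scene",Q[190:290,230:360].reshape(-1,3))):
    C=C[(C[:,2]>.03)&(C[:,2]<.27)]
    h=C@n;hh,e=np.histogram(h,bins=np.arange(h[0]*0-.1,.4,.003));
    k=np.argsort(hh)[::-1][:6];print(nm,[(round(e[i],3),int(hh[i])) for i in k])
    pickle.dump(C,open(f"{nm}C.pkl","wb"))
# base
B=A[(A[:,2]>.004)&(A[:,2]<.03)];c,sz,a=cv2.minAreaRect((B[:,:2]*1000).astype(np.float32));print("base",c,sz,a)
# knob dark pixels
img=d["top"]["img"][160:192,298:322].astype(int);p=P[160:192,298:322]
dark=(img.max(-1)<45)&(p[...,2]>.1)&(p[...,2]<.2);K=p[dark];print("knob",len(K),K.mean(0),K.max(0),K.min(0))
E
```

```text
lamp+posts (587.5130004882812, -160.66867065429688) (335.9425964355469, 177.2677764892578) 8.747295379638672 0.3032607770927712
lamp med [ 0.55959947 -0.09574513  0.29629457]
lamp dir [-0.98479816 -0.17370255] ext 0.33467059248069575 [ 0.5705562  -0.11144536]
rear dir [ 0.17370255 -0.98479816] -79.99683676748879
top [(np.float64(-0.016), 1065), (np.float64(-0.013), 596), (np.float64(-0.019), 378), (np.float64(0.002), 361), (np.float64(-0.001), 323), (np.float64(-0.028), 254)]
scene [(np.float64(-0.016), 928), (np.float64(0.002), 354), (np.float64(-0.013), 332), (np.float64(-0.028), 246), (np.float64(-0.001), 210), (np.float64(-0.031), 206)]
base (641.8043212890625, -162.82347106933594) (517.2692260742188, 416.4496765136719) 0.16590864956378937
knob 83 [ 0.62491842 -0.05511275  0.14395383] [ 0.63954211 -0.03713145  0.15396522] [ 0.61249278 -0.06828225  0.12139483]
```

```bash
python3 - <<'E'
import pickle;from h import *
from scipy.optimize import least_squares
d=pickle.load(open("d0.pkl","rb"))
P=cloud(d["top"]);Q=cloud(d["scene"])
A=P[100:260,280:410].reshape(-1,3);T=A[(A[:,2]>.294)&(A[:,2]<.302)][:,:2]
vx,vy,x0,y0=cv2.fitLine(T.astype(np.float32),cv2.DIST_HUBER,0,.001,.001).ravel()
for _ in range(4):
    r=abs((T-[x0,y0])@[-vy,vx]);S=T[r<.013];vx,vy,x0,y0=cv2.fitLine(S.astype(np.float32),cv2.DIST_L2,0,.001,.001).ravel()
q=(S-[x0,y0])@[vx,vy];mid=np.array([x0,y0])+np.array([vx,vy])*(q.max()+q.min())/2
hx=np.array([vy,-vx]);hx*=-np.sign(hx[1])
print("lamp",np.degrees(np.arctan2(hx[1],hx[0])),"len",np.ptp(q),"mid",mid,len(S))
hx=np.r_[hx,0];n=-hx*.5+[0,0,.75**.5];e1=np.cross([0,0,1],hx);e2=np.cross(n,e1) # e1 = holder y
C=np.vstack([pickle.load(open(f"{s}C.pkl","rb")) for s in("top","scene")])
h=C@n;print("e1",e1,"e2",e2)
h0=np.median(h[abs(h+.0145)<.004]);R1=C[abs(h-h0)<.003]
uv=np.c_[R1@e1,R1@e2]
# plane check
w,V=np.linalg.eigh(np.cov(R1.T));print("normal",V[:,0],"n",n,"h0",h0)
# annulus centre
best=least_squares(lambda c:(lambda r:np.maximum(r-.113,0)+np.maximum(.079-r,0))(np.hypot(uv[:,0]-c[0],uv[:,1]-c[1])),uv.mean(0),loss='soft_l1',f_scale=.002)
c=best.x;piv=c[0]*e1+c[1]*e2+h0*n
print("pivot",piv,"ring r pct",np.percentile(np.hypot(*(uv-c).T),[1,5,50,95,99]))
print("lamp mid rel pivot: rear",(np.r_[mid,.287]-piv)@hx,"y",(np.r_[mid,.287]-piv)@e1)
img=d["top"]["img"][160:192,298:322].astype(int);p=P[160:192,298:322]
dark=(img.max(-1)<45)&(p[...,2]>.1)&(p[...,2]<.2);K=p[dark]-piv
print("knob rel: h",np.percentile(K@n,[5,50,95]))
Kt=K[(K@n>.058)&(K@n<.072)];m=np.r_[[ (Kt@e1).max()+(Kt@e1).min(), (Kt@e2).max()+(Kt@e2).min()]]/2;print("top centre e1,e2",m,np.hypot(*m),"angle",np.degrees(np.arctan2(m[1],m[0])),len(Kt),np.ptp(Kt@e1),np.ptp(Kt@e2))
pickle.dump((piv,n,e1,e2,hx),open("piv.pkl","wb"))
E
```

```text
lamp -81.28079 len 0.3301323875817166 mid [ 0.5761082  -0.08537239] 1071
e1 [ 0.98844314  0.15159215 -0.        ] e2 [-0.13128265  0.85601687 -0.50000001]
normal [-0.07370063  0.49187918  0.86753852] n [-0.07579608  0.49422157  0.8660254 ] h0 -0.013195600837964866
pivot [ 0.58801824 -0.15438064  0.12432905] ring r pct [0.06858601 0.06974239 0.11154659 0.19273681 0.23406603]
lamp mid rel pivot: rear -0.07001619917415595 y -0.0013112892840886452
knob rel: h [0.04600274 0.06700029 0.07226643]
top centre e1,e2 [0.05306359 0.07316362] 0.09038064136818508 angle 54.04764224197824 56 0.025599334446172704 0.024437141945239278
```

```bash
cat >> h.py <<'E'
def rel(pos,M,s):
    """rows (mm, rotvec) from state s to world pose pos,M"""
    M0=R.from_rotvec(s["eef_rot"]).as_matrix();p=M0.T@(np.asarray(pos)-s["tcp_pos"])*1000
    return np.round(p,1).tolist(),np.round(R.from_matrix(M0.T@M).as_rotvec(),3).tolist()
E
python3 - <<'E'
from cell import ctrl
import pickle;from h import *
piv,n,e1,e2,hx=pickle.load(open("piv.pkl","rb"))
top=piv+.0531*e1+.0732*e2+.067*n; knob=top-.017*n
piv=piv+.003*n-.004*e2
print("piv",piv,"knob",knob,"r",np.linalg.norm((knob-piv)-((knob-piv)@n)*n),"h",(knob-piv)@n)
r=knob-piv;r-=r@n*n;r/=np.linalg.norm(r);t=np.cross(n,r);print("phi",np.degrees(np.arctan2(r@e2,r@e1)))
pickle.dump((piv,n,e1,e2,knob),open("piv2.pkl","wb"))
s=ctrl.read_state();M0=R.from_rotvec(s["eef_rot"]).as_matrix();print("tool axes x,y,z cols",np.round(M0,2).tolist())
w=ctrl.read_camera("wrist");print("cam in tool",np.round(M0.T@(w["eye"]-s["tcp_pos"]),3),"cam view",np.round(M0.T@R.from_rotvec(w["rotation"]).as_matrix()[:,2],2) if np.ndim(w["rotation"])==1 else 0)
for sg in(1,-1):
    y=sg*t;M=np.c_[-n,y,np.cross(-n,y)]
    print(sg,"tool z world",np.round(M[:,2],2),[rel(knob+(d-.019)*n,M,s) for d in(.11,.0)])
E
```

```text
piv [ 0.58831598 -0.15632204  0.12892712] knob [ 0.62710487 -0.05895958  0.13103032] r 0.09369872005200836 h 0.047000000159480394
phi 55.478879779173184
tool axes x,y,z cols [[-0.0, 0.27, 0.96], [-0.0, 0.96, -0.27], [-1.0, -0.0, 0.0]]
cam in tool [-0.142 -0.001 -0.076] cam view [ 0.95 -0.    0.3 ]
1 tool z world [ 0.45  0.79 -0.41] [([21.5, -497.1, 601.3], [-1.357, 0.152, -0.545]), ([116.8, -547.1, 623.9], [-1.357, 0.152, -0.545])]
-1 tool z world [-0.45 -0.79  0.41] [([21.5, -497.1, 601.3], [1.706, -0.572, -0.159]), ([116.8, -547.1, 623.9], [1.706, -0.572, -0.159])]
```

```bash
python3 -m handwheel '[10,-200,250,0.85,-0.29,-0.08,0, 10,-200,250,0.85,-0.29,-0.08,0, 10,-200,250,0.85,-0.29,-0.08,0, 10,-200,250,0.85,-0.29,-0.08,0, 10,-200,250,0.85,-0.29,-0.08,0, 10,-300,370,1.2,-0.4,-0.11,0, 10,-300,370,1.2,-0.4,-0.11,0, 10,-300,370,1.2,-0.4,-0.11,0, 20,-400,490,1.45,-0.49,-0.14,0, 20,-400,490,1.45,-0.49,-0.14,0, 20,-400,490,1.45,-0.49,-0.14,0, 21.5,-497,601,1.706,-0.572,-0.159,0, 21.5,-497,601,1.706,-0.572,-0.159,0, 21.5,-497,601,1.706,-0.572,-0.159,0, 21.5,-497,601,1.706,-0.572,-0.159,0, 21.5,-497,601,1.706,-0.572,-0.159,0, 21.5,-497,601,1.706,-0.572,-0.159,0]'
python3 - <<'E'
from cell import ctrl
import pickle;from h import *
piv,n,e1,e2,knob=pickle.load(open("piv2.pkl","rb"))
s=ctrl.read_state();print(np.round(s["joints"],2),s["time"])
w=ctrl.read_camera("wrist");pickle.dump(w,open("w1.pkl","wb"));img=w["img"]
P=cloud(w);D=P-knob
# knob top disc: within 25mm laterally
h=D@n;lat=D-h[...,None]*n;rr=np.linalg.norm(lat,axis=-1)
m=(rr<.03)&(h>0.005)&(h<.03);S=D[m];print(len(S),"top h",np.percentile(S@n,[5,50,95]))
k=S[(S@n)>np.median(S@n)-.004]
for e in(e1,e2):q=k@e;print(q.min(),q.max())
o=img.copy();o[m]=[255,0,0]
cv2.imwrite("pics/w1.png",np.hstack([img])[:,:,::-1]);
M=R.from_rotvec(s["eef_rot"]).as_matrix();print(np.degrees(np.arccos(-M[:,0]@n)))
E
```

```text
time: 2.28
tcp_pos: [0.6196, -0.0116, 0.2095]
eef_rot: [1.207, 0.468, -1.551]
ft_force: [-0.1, -0.0, -0.3]
gripper_width: 0.0855
[-0.84  0.47  0.69  1.72  0.26  1.08 -0.77] 2.275
1655 top h [0.00972558 0.01876256 0.02065413]
-0.013618992737529215 0.015574258284508478
-0.011745090296968467 0.017179434678064945
0.11101133534624753
```

View pics/w1.png

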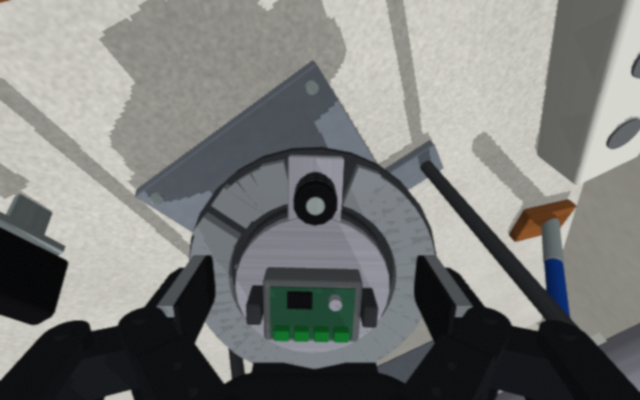

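Wrist view: knob at (316,200) in the arm at the top of the ring, and the radial notch at about (228,222), anticlockwise of it. Measure the notch angle and refine the pivot.

```bash
python3 - <<'E'
from cell import ctrl
import pickle;from h import *
from scipy.optimize import least_squares
piv,n,e1,e2,knob=pickle.load(open("piv2.pkl","rb"))
knob=knob+.001*e1+.0027*e2+.0025*n
w=pickle.load(open("w1.pkl","rb"));P=cloud(w)[120:360,180:450].reshape(-1,3);D=P-piv
h=D@n;hh,e=np.histogram(h,bins=np.arange(-.03,.06,.002));print([(round(a*1000),int(b)) for a,b in zip(e,hh)])
# ring plane z: biggest bin within +-10 mm ; centre by fitting the outer edge of ring
u=D@e1;v=D@e2
h0=np.median(h[(abs(h)<.008)&(np.hypot(u,v)>.085)&(np.hypot(u,v)<.108)]);print("ring h",h0)
m=abs(h-h0)<.0025;U=np.c_[u,v][m]
f=lambda c:(lambda r:np.maximum(r-.113,0)+np.maximum(.079-r,0))(np.hypot(U[:,0]-c[0],U[:,1]-c[1]))
c=least_squares(f,[0,0],loss='soft_l1',f_scale=.001).x;print("centre corr",c)
piv=piv+c[0]*e1+c[1]*e2+h0*n;print("piv",piv)
D=P-piv;u,v,h=D@e1,D@e2,D@n;r=np.hypot(u,v);a=np.degrees(np.arctan2(v,u))
k=knob-piv;ka=np.degrees(np.arctan2(k@e2,k@e1));print("knob r",np.hypot(k@e1,k@e2),"phi",ka,"h",k@n)
sel=(r>.085)&(r<.108)
for lo in np.arange(ka-30,ka+100,2):
    s=sel&(a>=lo)&(a<lo+2)
    if s.sum()>3:print(round(lo-ka+1),s.sum(),np.round(np.percentile(h[s],[10,50])*1000,1),end=' | ')
pickle.dump((piv,n,e1,e2,knob),open("piv3.pkl","wb"))
s=ctrl.read_state();t=np.cross(n,k-(k@n)*n);t/=np.linalg.norm(t);M=np.c_[-n,-t,np.cross(-n,-t)]
print("\n",[rel(knob+(d-.019)*n,M,s) for d in(.003,)])
E
```

```text
[(-30, 0), (-28, 11), (-26, 41), (-24, 62), (-22, 44), (-20, 63), (-18, 47), (-16, 108), (-14, 2053), (-12, 1454), (-10, 184), (-8, 194), (-6, 218), (-4, 237), (-2, 480), (0, 11344), (2, 4383), (4, 0), (6, 9), (8, 65), (10, 89), (12, 120), (14, 1119), (16, 4798), (18, 3668), (20, 104), (22, 135), (24, 156), (26, 142), (28, 160), (30, 150), (32, 173), (34, 186), (36, 189), (38, 328), (40, 1010), (42, 2829), (44, 882), (46, 1057), (48, 198), (50, 664), (52, 125), (54, 56), (56, 43)]
ring h 0.0015357081027597222
centre corr [-0.00352176  0.00097713]
piv [ 0.58459024 -0.15526049  0.12976852]
knob r 0.0977194251395385 phi 53.8667372503508 h 0.04796429205999273
-29 97 [-0.7  0.2] | -27 136 [-0.5  0.7] | -25 621 [  0.6 164.7] | -23 550 [  0.4 166.8] | -21 99 [-0.4  0.4] | -19 106 [-0.5  0.2] | -17 173 [-14.4 -12.6] | -15 66 [-14.5 -13.5] | -13 61 [-13.7  13.7] | -11 82 [13.5 14.2] | -9 72 [13.7 14.6] | -7 176 [14.4 63.5] | -5 189 [38.7 64.2] | -3 179 [63.6 64.5] | -1 171 [63.8 65.2] | 1 170 [63.6 65. ] | 3 180 [63.3 64.4] | 5 181 [15.9 64.2] | 7 201 [14.4 63.5] | 9 78 [13.7 14.8] | 11 97 [1
[... 246 characters left out ...]
 35 104 [-1. -0.] | 37 99 [-0.9  0.1] | 39 101 [-0.8  0.2] | 41 105 [-0.3  0.4] | 43 100 [-0.4  0.3] | 45 99 [-0.3  0.4] | 47 96 [-0.4  0.6] | 49 91 [-0.4  0.6] | 51 13 [-0.3 -0.1] | 55 80 [-14.4 -13.5] | 57 209 [-13.9 -10.1] | 59 157 [-11.4  -0.1] | 61 96 [-0.3  0.5] | 63 88 [-0.5  0.5] | 65 87 [-0.3  0.5] | 67 91 [-0.4  0.4] | 69 85 [-0.3  0.5] | 71 86 [-0.5  0.3] | 73 80 [-0.9 -0.1] | 75 78 [-1.  -0.2] | 77 37 [-1.  -0.3] | 79 23 [-0.7  0.2] | 81 19 [-0.8  0.1] | 83 21 [-0.7 -0. ] | 85 15 [-1.  -0.3] | 87 16 [-1.7 -0.5] | 89 17 [-0.7  0. ] | 91 16 [-0.7  0.3] | 93 12 [-0.6  0.3] | 95 15 [-0.4  0.3] | 97 16 [-0.7 -0.2] | 99 17 [-1.1 -0.1] | 
 [([105.4, 0.5, -1.1], [0.031, -0.002, -0.001])]
```

Knob found to 1–3 mm; the notch spans 52–60° ahead, centre ≈56° (0.98 rad). Descend and grip.

```bash
python3 -m handwheel '[40,0.5,-1,0.03,0,0,0, 75,0.5,-1,0.03,0,0,0, 95,0.5,-1,0.03,0,0,0, 105,0.5,-1,0.03,0,0,0, 105,0.5,-1,0.03,0,0,0, 105,0.5,-1,0.03,0,0,1, 105,0.5,-1,0.03,0,0,1, 105,0.5,-1,0.03,0,0,1, 105,0.5,-1,0.03,0,0,1, 105,0.5,-1,0.03,0,0,1, 105,0.5,-1,0.03,0,0,1]'
python3 - <<'E'
from cell import ctrl
import pickle;from h import *
piv,n,e1,e2,knob=pickle.load(open("piv3.pkl","rb"))
s=ctrl.read_state();M=R.from_rotvec(s["eef_rot"]).as_matrix();d=s["tcp_pos"]-piv
print("h",d@n,"r,phi",np.hypot(d@e1,d@e2),np.degrees(np.arctan2(d@e2,d@e1)),"F tool",M.T@s["ft_force"],np.round(s["joints"],2))
# arc rows: lift L, swing a
c=np.array(piv)
for r in(.095,):
  for a in np.radians([0,8,16,24,32,38]):
    rad=d-(d@n)*n;rad=rad/np.linalg.norm(rad)*r
    q=R.from_rotvec(n*a);dp=q.apply(rad)-rad
    print(round(np.degrees(a)),np.round(M.T@dp*1000,1),np.round(R.from_matrix(M.T@q.as_matrix()@M).as_rotvec(),3))
E
```

```text
time: 3.7
tcp_pos: [0.6289, -0.0624, 0.1189]
eef_rot: [1.231, 0.446, -1.563]
ft_force: [-2.5, 3.8, 5.3]
gripper_width: 0.0287
h 0.03310277852987294 r,phi 0.09800208529000456 53.82127726372125 F tool [-6.61863215 -2.04780563  0.32132631] [-0.73  0.59  0.67  1.8   0.22  0.87 -0.77]
0 [0. 0. 0.] [0. 0. 0.]
8 [ -0.  -13.2   0.9] [-0.14  0.   -0.  ]
16 [ -0.  -26.2   3.6] [-0.279  0.    -0.001]
24 [ -0.  -38.7   8.2] [-0.419  0.    -0.001]
32 [ -0.1 -50.4  14.4] [-0.559  0.    -0.001]
38 [ -0.1 -58.5  20.1] [-0.663  0.    -0.002]
```

```bash
python3 -m handwheel '[-5,0,0,0,0,0,1, -10,0,0,0,0,0,1, -15,0,0,0,0,0,1, -15,0,0,0,0,0,1]'
python3 - <<'E'
from cell import ctrl
import pickle;from h import *
piv,n,e1,e2,knob=pickle.load(open("piv3.pkl","rb"))
s=ctrl.read_state();M=R.from_rotvec(s["eef_rot"]).as_matrix();d=s["tcp_pos"]-piv
print("h",d@n,"F tool",M.T@s["ft_force"])
P=cloud(ctrl.read_camera("scene"));D=P-piv;h=D@n;r=np.hypot(D@e1,D@e2)
# knob visible?
E
```

```text
time: 4.2
tcp_pos: [0.6275, -0.0554, 0.1312]
eef_rot: [1.23, 0.446, -1.563]
ft_force: [3.3, -3.7, -10.9]
gripper_width: 0.0279
h 0.04734751792652559 F tool [11.5164797   1.09466178 -3.09108437]
```

Lifted (spring pull ≈11 N). Swing 38° onto plain ring.

```bash
python3 -m handwheel '[0,-6.7,0.2,-0.07,0,0,1, 0,-13.2,0.9,-0.14,0,0,1, 0,-19.7,2,-0.209,0,0,1, 0,-26.2,3.6,-0.279,0,0,1, 0,-32.5,5.7,-0.349,0,0,1, 0,-38.7,8.2,-0.419,0,0,1, 0,-44.6,11.1,-0.489,0,0,1, 0,-50.4,14.4,-0.559,0,0,1, 0,-55,17.5,-0.614,0,0,1, 0,-58.5,20.1,-0.663,0,0,1, 0,-58.5,20.1,-0.663,0,0,1]'
cat > st.py <<'E'
from cell import ctrl
import pickle;from h import *
piv,n,e1,e2,knob=pickle.load(open("piv3.pkl","rb"))
s=ctrl.read_state();M=R.from_rotvec(s["eef_rot"]).as_matrix();d=s["tcp_pos"]-piv
print("t",s["time"],"h",round(d@n*1000,1),"r",round(np.hypot(d@e1,d@e2)*1000,1),"dphi",round(np.degrees(np.arctan2(d@e2,d@e1))-53.8,1),"F tool",np.round(M.T@s["ft_force"],1),"w",s["gripper_width"])
rad=d-(d@n)*n;rad=rad/np.linalg.norm(rad)*.095
for a in np.radians([6,12,18,24]):
    q=R.from_rotvec(n*a);print(round(np.degrees(a)),np.round(M.T@(q.apply(rad)-rad)*1000,1),np.round(R.from_matrix(M.T@q.as_matrix()@M).as_rotvec(),3))
E
python3 st.py
```

```text
time: 5.62
tcp_pos: [0.5659, -0.0497, 0.1212]
eef_rot: [0.711, 0.88, -1.259]
ft_force: [3.4, -3.7, -9.4]
gripper_width: 0.0287
t 5.625 h 46.2 r 97.1 dphi 37.6 F tool [10.2  2.8 -1. ] w 0.028691920664920684
6 [-0.  -9.9  0.4] [-0.105  0.    -0.   ]
12 [ -0.  -19.8   1.9] [-0.209  0.    -0.   ]
18 [ -0.  -29.4   4.4] [-0.314  0.    -0.   ]
24 [ -0.  -38.7   7.8] [-0.419  0.    -0.   ]
```

```bash
python3 -m handwheel '[3,0,0,0,0,0,1, 4,0,0,0,0,0,1, 4,0,0,0,0,0,0.55, 4,0,0,0,0,0,0.55, 4,0,0,0,0,0,0.55, 8,0,0,0,0,0,0.55, 13,0,0,0,0,0,0.55, 13,0,0,0,0,0,0.55]'
python3 st.py; python3 - <<'E'
from cell import ctrl
import cv2
cv2.imwrite("pics/w2.png",ctrl.read_camera("wrist")["img"][:,:,::-1])
E
```

```text
time: 6.62
tcp_pos: [0.5664, -0.0567, 0.1095]
eef_rot: [0.71, 0.88, -1.26]
ft_force: [0.3, 0.0, 0.1]
gripper_width: 0.0389
t 6.625 h 32.6 r 97.0 dphi 38.0 F tool [-0.1  0.3  0.1] w 0.03889043461682889
6 [ 0.  -9.9  0.5] [-0.105 -0.    -0.   ]
12 [  0.  -19.8   2. ] [-0.209 -0.    -0.   ]
18 [  0.  -29.4   4.5] [-0.314 -0.    -0.   ]
24 [  0.  -38.7   8.1] [-0.419 -0.    -0.   ]
```

View pics/w2.png

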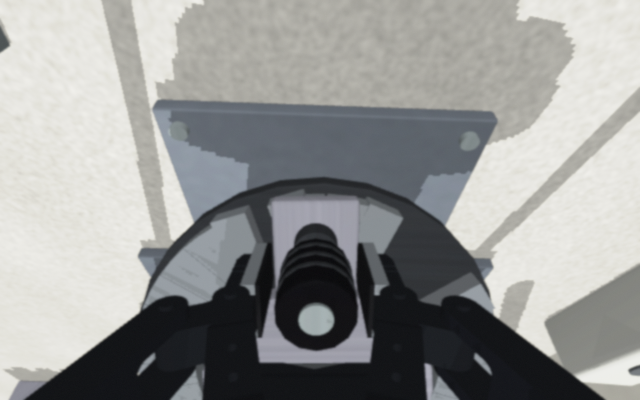

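The wrist view shows the head swung, the knob (316,310) riding free between the open pads. Push sideways.

```bash
python3 -m handwheel '[0,-5,0.2,-0.052,0,0,0.55, 0,-9.9,0.5,-0.105,0,0,0.55, 0,-14.9,1.2,-0.157,0,0,0.55, 0,-19.8,2,-0.209,0,0,0.55, 0,-23,2.7,-0.244,0,0,0.55, 0,-26.2,3.6,-0.279,0,0,0.55, 0,-29.4,4.5,-0.314,0,0,0.55, 0,-31,5,-0.332,0,0,0.55]'
python3 st.py
```

```text
time: 7.68
tcp_pos: [0.538, -0.0658, 0.1131]
eef_rot: [0.446, 1.057, -1.076]
ft_force: [2.7, 0.9, 0.4]
gripper_width: 0.0386
t 7.675 h 33.3 r 96.6 dphi 55.8 F tool [-0.6  2.7  0.8] w 0.03862393085806786
6 [-0.  -9.9  0.3] [-0.105  0.    -0.   ]
12 [ -0.1 -19.8   1.6] [-0.209  0.001 -0.   ]
18 [ -0.1 -29.5   3.9] [-0.314  0.001 -0.   ]
24 [ -0.1 -38.8   7.3] [-0.419  0.001 -0.   ]
```

```bash
python3 -m handwheel '[0,-1,0,-0.009,0,0,0.55, 0,-2,0,-0.018,0,0,0.55, 0,-3,0,-0.027,0,0,0.55, 0,-4,0.1,-0.036,0,0,0.55]'
python3 st.py;python3 -m handwheel '[0,-1,0,-0.009,0,0,0.55, 0,-2,0,-0.018,0,0,0.55]'
python3 st.py|head -1
```

```text
time: 8.18
tcp_pos: [0.5358, -0.0671, 0.1138]
eef_rot: [0.418, 1.074, -1.052]
ft_force: [8.0, -0.5, -5.8]
gripper_width: 0.0385
t 8.175 h 33.5 r 96.3 dphi 57.4 F tool [5.9 7.7 1.8] w 0.03846381159008446
6 [-0.1 -9.9  0.2] [-0.105  0.001  0.   ]
12 [ -0.1 -19.8   1.4] [-0.209  0.001  0.   ]
18 [ -0.2 -29.5   3.6] [-0.314  0.002  0.   ]
24 [ -0.2 -38.9   6.9] [-0.419  0.002  0.   ]
time: 8.43
tcp_pos: [0.536, -0.0673, 0.1141]
eef_rot: [0.404, 1.081, -1.037]
ft_force: [9.3, -1.0, -6.7]
gripper_width: 0.0389
t 8.425 h 33.6 r 96.0 dphi 57.4 F tool [7.1 8.7 2.5] w 0.03889252568945455
```

```bash
python3 -m handwheel '[0,2,0,0,0,0,0.55, 0,4,0,0.02,0,0,0.55, 0,5,0,0.03,0,0,0.55,0,5,0,0.03,0,0,0.5]'
python3 st.py|head -1; python3 - <<'E'
from cell import ctrl
import cv2,pickle;from h import *
piv,n,e1,e2,knob=pickle.load(open("piv3.pkl","rb"))
w=ctrl.read_camera("wrist");D=cloud(w)-piv
cv2.imwrite("pics/w3.png",w["img"][:,:,::-1])
h=D@n;u,v=D@e1,D@e2;r=np.hypot(u,v);a=np.degrees(np.arctan2(v,u))-53.8
m=(r>.08)&(r<.115)&(abs(a-57)<9)&(h>.05)&(h<.09);hh,e=np.histogram(h[m],bins=np.arange(.05,.09,.002));print(hh)
k=m&(abs(h-np.median(h[m]))<.002);print(np.median(h[m]),"centre",(u[k].min()+u[k].max())/2,(v[k].min()+v[k].max())/2)
E
```

```text
time: 8.93
tcp_pos: [0.5398, -0.0649, 0.113]
eef_rot: [0.428, 1.067, -1.055]
ft_force: [-0.2, 0.8, 0.0]
gripper_width: 0.0429
t 8.925 h 33.5 r 96.5 dphi 54.7 F tool [-0.4  0.2 -0.7] w 0.0428581657676562
[  70  171  216  175  170  204 1505 2316  195    0    0    0    0    0
    0    0    0    0    0]
0.0639997944532677 centre -0.03196973489680556 0.0912485825514592
```

View pics/w3.png

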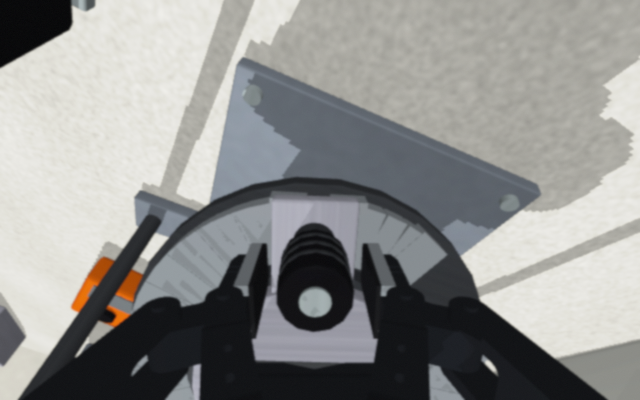

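Knob top is 64 mm above the ring, its home height, at 55.5° ≈ the notch: locked home. Withdraw along the axis and head for the key.

```bash
python3 -m handwheel '[-10,0,0,0,0,0,0, -30,0,0,0,0,0,0, -70,0,0,0,0,0,0, -120,0,0,0,0,0,0, -150,0,0,0,0,0,0, -150,0,0,0,0,0,0]'
python3 - <<'E'
from cell import ctrl
from h import *
s=ctrl.read_state();print(s["time"],np.round(s["joints"],2))
for a in(-11.5,168.5):
    y=np.array([np.cos(np.radians(a)),np.sin(np.radians(a)),0]);x=np.array([0,0,-1.]);M=np.c_[x,y,np.cross(x,y)]
    print(a,"z",M[:,2],rel([.543,.159,.19],M,s))
E
```

```text
time: 9.72
tcp_pos: [0.5285, 0.0108, 0.2454]
eef_rot: [0.431, 1.065, -1.05]
ft_force: [0.4, 0.5, -0.4]
gripper_width: 0.0858
9.725 [-0.81  0.23  0.45  1.87  0.44  1.2  -0.  ]
-11.5 z [-0.19936793 -0.9799247  -0.        ] ([-22.8, 92.9, -126.9], [0.733, 0.531, -0.004])
168.5 z [0.19936793 0.9799247  0.        ] ([-22.8, 92.9, -126.9], [-2.325, 0.005, 0.663])
```

```bash
python3 -m handwheel '[-10,46,-63,0.36,0.27,0,0, -23,93,-127,0.733,0.531,-0.004,0, -23,93,-127,0.733,0.531,-0.004,0, -23,93,-127,0.733,0.531,-0.004,0, -23,93,-127,0.733,0.531,-0.004,0, -23,93,-127,0.733,0.531,-0.004,0, -23,93,-127,0.733,0.531,-0.004,0]'
cat > key.py <<'E'
from cell import ctrl
import pickle,sys;from h import *
s=ctrl.read_state();w=ctrl.read_camera("wrist");P=cloud(w)
cv2.imwrite(sys.argv[1],w["img"][:,:,::-1])
S=P.reshape(-1,3);S=S[(abs(S[:,0]-.543)<.05)&(abs(S[:,1]-.159)<.05)]
for lo,hi in((.085,.105),(.035,.056)):
    q=S[(S[:,2]>lo)&(S[:,2]<hi)];print(len(q),np.round(cv2.minAreaRect((q[:,:2]*1000).astype(np.float32))[0],1),np.round(cv2.minAreaRect((q[:,:2]*1000).astype(np.float32))[1:],1) if 0 else cv2.minAreaRect((q[:,:2]*1000).astype(np.float32))[1:],np.median(q[:,2]))
M=R.from_rotvec(s["eef_rot"]).as_matrix();print(np.round(M,3).tolist(),np.round(s["joints"],2))
E
python3 key.py pics/w4.png
```

```text
time: 10.6
tcp_pos: [0.5426, 0.1596, 0.1895]
eef_rot: [1.353, 1.109, -1.355]
ft_force: [0.4, -0.1, 0.0]
gripper_width: 0.0856
1684 [542.9 158.1] ((59.657630920410156, 15.817964553833008), 79.06309509277344) 0.0917921586740889
8260 [543.  156.5] ((100.603271484375, 80.15446472167969), 78.69129943847656) 0.04410306417838572
[[-0.001, 0.98, -0.197], [-0.001, -0.197, -0.98], [-1.0, -0.001, 0.001]] [-0.72  0.31  0.44  1.8  -0.15  1.07 -0.42]
```

View pics/w4.png

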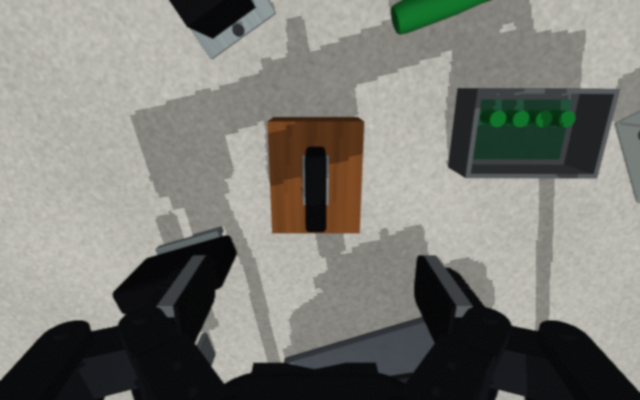

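Wrist view: key in the rest at (316,188), between and below the open pads. Descend 128 mm, grip, lift.

```bash
python3 -m handwheel '[50,0,1.5,0,0,0,0, 95,0,1.5,0,0,0,0, 118,0,1.5,0,0,0,0, 128,0,1.5,0,0,0,0, 128,0,1.5,0,0,0,0, 128,0,1.5,0,0,0,1, 128,0,1.5,0,0,0,1, 128,0,1.5,0,0,0,1, 128,0,1.5,0,0,0,1, 128,0,1.5,0,0,0,1, 128,0,1.5,0,0,0,1]'
python3 -m handwheel '[-15,0,0,0,0,0,1, -30,0,0,0,0,0,1, -60,0,0,0,0,0,1, -90,0,0,0,0,0,1, -105,0,0,0,0,0,1, -105,0,0,0,0,0,1]'
python3 - <<'E'
from cell import ctrl
from h import *
s=ctrl.read_state()
y=np.radians(20.5);y=np.array([np.cos(y),np.sin(y),0]);x=np.array([0,0,-1.]);M=np.c_[x,y,np.cross(x,y)]
# stop short of the switch for a look: 110 mm off, camera side (+tool -z)
print(rel([.489,.326,.166],M,s)); print("short", rel(np.array([.489,.326,.166])+.11*M[:,2],M,s))
E
```

```text
time: 12.02
tcp_pos: [0.5426, 0.1588, 0.0621]
eef_rot: [1.353, 1.109, -1.354]
ft_force: [-0.4, -0.3, 4.6]
gripper_width: 0.0153
time: 12.78
tcp_pos: [0.5432, 0.1591, 0.1682]
eef_rot: [1.355, 1.109, -1.351]
ft_force: [1.5, -0.7, -1.5]
gripper_width: 0.0153
([2.2, -85.9, -153.0], [-0.555, -0.001, -0.002])
short ([2.2, -27.9, -59.6], [-0.555, -0.001, -0.002])
```

```bash
python3 -m handwheel '[0,-27,-51,-0.28,0,0,1, 0,-54,-102,-0.555,0,0,1, 0,-54,-102,-0.555,0,0,1, 0,-54,-102,-0.555,0,0,1, 0,-54,-102,-0.555,0,0,1, 0,-54,-102,-0.555,0,0,1]'
python3 - <<'E'
from cell import ctrl
import pickle;from h import *
s=ctrl.read_state();w=ctrl.read_camera("wrist");pickle.dump((s,w),open("w5.pkl","wb"));P=cloud(w)
cv2.imwrite("pics/w5.png",w["img"][:,:,::-1])
S=P.reshape(-1,3);m=(abs(S[:,0]-.489)<.055)&(abs(S[:,1]-.326)<.055)&(S[:,2]>.06)&(S[:,2]<.08);q=S[m]
print(cv2.minAreaRect((q[:,:2]*1000).astype(np.float32)),np.median(q[:,2]),len(q))
M=R.from_rotvec(s["eef_rot"]).as_matrix();T=(S-s["tcp_pos"])@M
k=T[(abs(T[:,0])<.06)&(abs(T[:,1])<.012)&(abs(T[:,2])<.045)]
hh,e=np.histogram(k[:,0],bins=np.arange(-.06,.06,.005));print(np.round(e[:-1]*1000),hh)
print(s["tcp_pos"],np.round(M[:,1],3),s["time"])
E
```

```text
time: 13.52
tcp_pos: [0.5105, 0.2685, 0.1679]
eef_rot: [0.945, 1.355, -0.943]
ft_force: [0.2, 0.0, -1.1]
gripper_width: 0.015
((489.0187072753906, 325.1117858886719), (46.05935287475586, 60.11225128173828), 20.809171676635742) 0.06898891117665246 5709
[-60. -55. -50. -45. -40. -35. -30. -25. -20. -15. -10.  -5.  -0.   5.
  10.  15.  20.  25.  30.  35.  40.  45.  50.] [ 165  243  392  308  754 2202 3924  316  283  233  209  159  117   80
  144    9    0    0    0    0    0    0    0]
[0.51051516 0.26851054 0.16794376] [0.938 0.347 0.001] 13.525
```

View pics/w5.png

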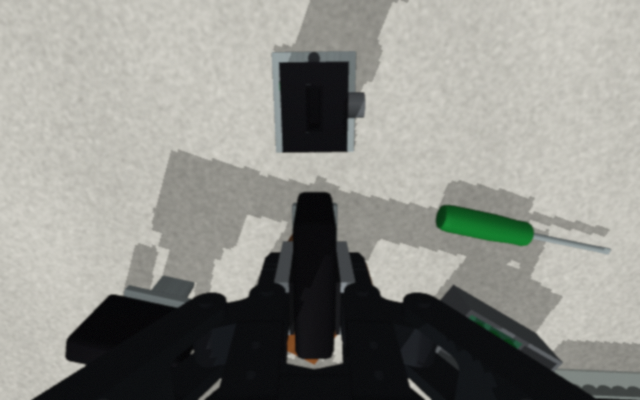

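Slot visible at (314,107) on the switch; key handle at (315,275). Measure both in the same view.

```bash
python3 - <<'E'
import pickle;from h import *
s,w=pickle.load(open("w5.pkl","rb"));P=cloud(w)
M=R.from_rotvec(s["eef_rot"]).as_matrix();T=(P-s["tcp_pos"])@M*1000
A=T[50:160,265:370];I=w["img"][50:160,265:370].astype(int).sum(-1);Z=P[50:160,265:370,2]
top=A[(Z>.064)&(Z<.075)];r=cv2.minAreaRect(top[:,1:].astype(np.float32));print("switch yz",r,"x",np.median(top[:,0]))
# slot by casting dark rays to top plane
K=w["intrinsics"];C=(R.from_rotvec(w["rotation"]).as_matrix() if np.ndim(w["rotation"])==1 else w["rotation"])
sub=I[28:85,33:67];print("levels",np.percentile(sub,[2,5,10,20,50,90]))
thr=(np.percentile(sub,3)+np.median(sub))/2
def cast(mask):
    v,u=np.nonzero(mask);v=v+78;u=u+298
    d=np.c_[(u-K[0,2])/K[0,0],(v-K[1,2])/K[1,1],np.ones(len(u))]@C.T
    t=(.070-w["eye"][2])/d[:,2];return ((w["eye"]+d*t[:,None]-s["tcp_pos"])@M*1000)[:,1:]
q=cast(sub<thr);print("dark",len(q),cv2.minAreaRect(q.astype(np.float32)),np.median(q,0))
dz=Z[28:85,33:67];q=cast((dz<.062)&(dz>0));print("deep",len(q),cv2.minAreaRect(q.astype(np.float32)) if len(q)>3 else 0,np.median(q,0))
k=T.reshape(-1,3);k=k[(abs(k[:,0]+32)<4)&(abs(k[:,1])<12)&(abs(k[:,2])<45)];print("handle",len(k),cv2.minAreaRect(k[:,1:].astype(np.float32)),np.median(k[:,0]),np.percentile(k[:,1],[1,99]),np.percentile(k[:,2],[1,99]))
f=T.reshape(-1,3);f=f[(abs(f[:,0]-12)<5)&(abs(f[:,1])<14)&(abs(f[:,2])<35)];print("flange",len(f),np.percentile(f,[2,98],axis=0).round(1).tolist())
E
```

```text
switch yz ((-0.6834068298339844, -60.56671905517578), (60.11228561401367, 46.05861282348633), 89.48019409179688) x 98.93506204211454
levels [27. 31. 34. 37. 49. 56.]
dark 463 ((-1.2339539527893066, -60.008384704589844), (27.771873474121094, 10.311079978942871), 89.75955200195312) [ -1.52634819 -58.27044035]
deep 416 ((-0.6099209785461426, -62.77442169189453), (8.979209899902344, 28.219038009643555), 5.371744632720947) [ -0.81542797 -61.57632775]
handle 5909 ((-1.3565044403076172, -0.1551342010498047), (23.789966583251953, 59.524879455566406), 8.072052001953125) -29.84202036310259 [-10.25764868  10.33275996] [-28.48054286  28.33736108]
flange 192 [[7.2, -11.4, -29.3], [15.9, 10.4, -7.5]]
```

```bash
python3 - <<'E'
import pickle;from h import *
s,w=pickle.load(open("w5.pkl","rb"));P=cloud(w)
M=R.from_rotvec(s["eef_rot"]).as_matrix();T=((P-s["tcp_pos"])@M*1000).reshape(-1,3)
for z0,z1 in((-32,-26),(-26,-20),(-20,-14),(14,20),(20,26),(24,34)):
    k=T[(abs(T[:,0]+31)<5)&(abs(T[:,1])<12)&(T[:,2]>z0)&(T[:,2]<z1)]
    print(z0,len(k),np.percentile(k[:,1],[1,99]).round(1),np.percentile(k[:,2],[0.5,99.5]).round(1),np.median(k[:,0]))
E
```

```text
-32 505 [-7.9  6.9] [-29.7 -26. ] -28.863813568170137
-26 671 [-8.3  7.3] [-26. -20.] -29.802096299185575
-20 650 [-8.4  7.3] [-20. -14.] -29.81826977690451
14 491 [-8.3  7.2] [14. 20.] -29.77758916692479
20 505 [-8.4  7.3] [20. 26.] -29.768364338037692
24 396 [-8.5  7.4] [24.  29.7] -29.628595405717242
```

```bash
python3 -m handwheel '[0,-0.2,-30,-0.006,0,0,1, 0,-0.3,-60.5,-0.006,0,0,1, 15,-0.3,-60.5,-0.006,0,0,1, 35,-0.3,-60.5,-0.006,0,0,1, 44,-0.3,-60.5,-0.006,0,0,1, 44,-0.3,-60.5,-0.006,0,0,1]'
cat > r.py <<'E'
from cell import ctrl
import pickle;from h import *
s0,_=pickle.load(open("w5.pkl","rb"));s=ctrl.read_state();M0=R.from_rotvec(s0["eef_rot"]).as_matrix();M=R.from_rotvec(s["eef_rot"]).as_matrix()
print("t",s["time"],"moved",np.round((s["tcp_pos"]-s0["tcp_pos"])@M0*1000,1),"rot",np.round(R.from_matrix(M0.T@M).as_rotvec(),4),"F",np.round(M.T@s["ft_force"],1),"tau",np.round(M.T@s["wrist_torque"],2))
E
python3 r.py
```

```text
time: 14.32
tcp_pos: [0.4892, 0.3242, 0.1233]
eef_rot: [0.94, 1.357, -0.941]
ft_force: [0.0, 0.1, -1.0]
gripper_width: 0.0154
t 14.325 moved [ 44.6  -0.8 -59.7] rot [-0.0053 -0.0008 -0.0014] F [ 1.  0. -0.] tau [ 0.01  0.   -0.02]
```

```bash
python3 -m handwheel '[0,0.5,-0.8,0,0.001,0.001,1, 4,0.5,-0.8,0,0.001,0.001,1, 8,0.5,-0.8,0,0.001,0.001,1, 11,0.5,-0.8,0,0.001,0.001,1, 14,0.5,-0.8,0,0.001,0.001,1]'; python3 r.py
```

```text
time: 14.95
tcp_pos: [0.4893, 0.3252, 0.109]
eef_rot: [0.941, 1.357, -0.94]
ft_force: [0.3, -0.1, -0.9]
gripper_width: 0.0151
t 14.95 moved [ 58.9  -0.3 -60.5] rot [-0.0053  0.0002 -0.0005] F [1.  0.3 0.2] tau [0.04 0.04 0.04]
```

```bash
python3 -m handwheel '[4,0,0,0,0,0,1, 8,0,0,0,0,0,1, 12,0,0,0,0,0,1, 16,0,0,0,0,0,1, 19,0,0,0,0,0,1, 21,0,0,0,0,0,1]'; python3 r.py
python3 -m handwheel '[1,0,0,0,0,0,1, 2,0,0,0,0,0,1, 3,0,0,0,0,0,1]'; python3 r.py
```

```text
time: 15.7
tcp_pos: [0.4893, 0.3251, 0.0878]
eef_rot: [0.941, 1.357, -0.94]
ft_force: [0.1, 0.1, -0.5]
gripper_width: 0.0153
t 15.7 moved [ 80.1  -0.4 -60.5] rot [-0.0053  0.0001 -0.0007] F [ 0.5  0.1 -0.1] tau [-0.06 -0.07  0.04]
time: 16.08
tcp_pos: [0.4894, 0.3252, 0.087]
eef_rot: [0.941, 1.358, -0.94]
ft_force: [-5.9, -3.0, 17.7]
gripper_width: 0.0154
t 16.075 moved [ 80.9  -0.3 -60.5] rot [-0.0052  0.0008 -0.0011] F [-17.7  -6.5   0.7] tau [ 0.03 -0.28 -1.51]
```

Seated at the predicted depth (81 mm, 18 N). Relax, open, withdraw, and check.

```bash
python3 -m handwheel '[1,0,0,0,0,0,1, 1,0,0,0,0,0,0.6, 0,0,0,0,0,0,0, 0,0,0,0,0,0,0, 0,0,0,0,0,0,0, -20,0,0,0,0,0,0, -50,0,0,0,0,0,0, -90,0,0,0,0,0,0, -130,0,0,0,0,0,0, -150,0,40,0,0,0,0, -150,0,60,0,0,0,0, -150,0,60,0,0,0,0]'
python3 - <<'E'
from cell import ctrl
import pickle;from h import *
piv,n,e1,e2,knob=pickle.load(open("piv3.pkl","rb"))
w=ctrl.read_camera("wrist");S=cloud(w).reshape(-1,3)
cv2.imwrite("pics/w6.png",w["img"][:,:,::-1])
S=S[(abs(S[:,0]-.489)<.05)&(abs(S[:,1]-.325)<.05)]
q=S[(S[:,2]>.1)&(S[:,2]<.16)];print("handle",cv2.minAreaRect((q[:,:2]*1000).astype(np.float32)),np.median(q[:,2]),"switch top",np.median(S[(S[:,2]>.06)&(S[:,2]<.074)][:,2]))
t=ctrl.read_camera("top");d0=pickle.load(open("d0.pkl","rb"))["top"]
D=cloud(t)-piv;h=D@n;u,v=D@e1,D@e2;r=np.hypot(u,v);a=np.degrees(np.arctan2(v,u))-53.8
m=(r>.08)&(r<.112)&(abs(a-56)<9)&(h>.05)&(h<.09);print("knob top h",len(h[m]),np.median(h[m]),a[m].mean())
b=abs(t["img"].astype(int)-d0["img"]).sum(-1)>60
cv2.imwrite("pics/top2.png",np.vstack([t["img"][60:360,100:500]])[:,:,::-1])
for nm,(u0,u1,v0,v1) in dict(case=(228,262,125,170),driver=(195,215,128,185),meter=(425,482,228,266)).items():print(nm,b[v0:v1,u0:u1].mean())
s=ctrl.read_state();print(s["time"],s["ft_force"],s["tcp_pos"])
E
```

```text
time: 17.58
tcp_pos: [0.5105, 0.2668, 0.2359]
eef_rot: [0.943, 1.357, -0.945]
ft_force: [0.8, 1.3, -0.4]
gripper_width: 0.0855
handle ((489.3273620605469, 324.447265625), (15.971590995788574, 59.00135040283203), 20.091827392578125) 0.11679315657217365 switch top 0.06904530584415303
knob top h 102 0.06484475397531878 56.015328892164746
case 0.0
driver 0.0
meter 0.0
17.675 [0.44726678 0.61610988 0.61043021] [0.50916805 0.26977061 0.23537184]
```

View pics/w6.png

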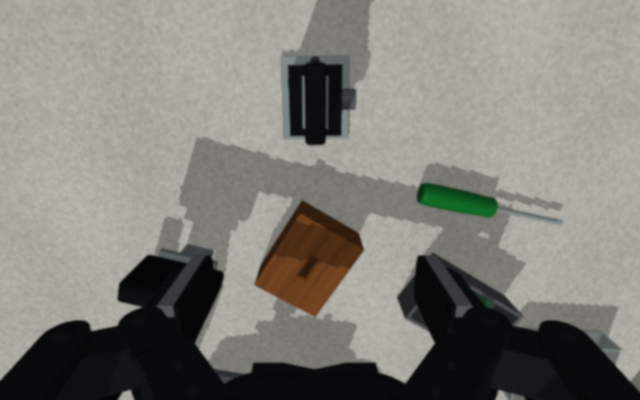

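Key at (316,100) stands seated on the switch: its handle top is 47.8 mm above the switch top, against 47.7 mm above the wood when it sat flange-down in the rest. The rest is empty. Hand in.

```bash
python3 -c "
from cell import ctrl
print(ctrl.job_done())"
```

```text
the job is handed in; nothing more can be done
None
```

The job is done and handed in at about 17.7 s of the 58 s allowed.

- **Holder:** I lifted the plunger by its knob and swung the head 38° anticlockwise onto plain ring. There I let the knob ride free and pushed it sideways until it snapped into the notch. The last camera check put the knob top about 65 mm above the ring, its starting home height, at 56° from the start, which matches the notch position I had measured. The head also refused to move further when pushed with about 9 N. That push briefly gripped the knob by friction, so I backed off before checking that it had dropped fully.
- **Key:** I took the smallest key (60 x 16 mm) from the wooden rest, pushed it down into the switch slot and let go. It stopped at the predicted depth with about 18 N. Its handle top stood 47.8 mm above the switch, the same as when its flange lay on the wood (47.7 mm), so it is home. From the stated dimensions that height should be 49 mm, and I put the difference down to camera calibration.
- **Bystanders:** The spare case, screwdriver and meter showed no change between the first and last overhead images. The robot ended clear of everything.

No check failed.

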